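# Clear the hook rack into the radio station's kit drawer

### The job

Pack up the radio desk: lift every loading coil (round) and dummy load (square) off the rack's hooks, pick up any left standing on the desk, and stand each one upright in the open drawer, in the bay that already holds one of its own kind. Then push the drawer gently (no slamming) fully home, past its catch, with everything in it still upright and sorted, and leave the mug, tape and Morse key where they are.

Things in the scene. Friction and masses are not known exactly. Their poses are not given: they have to be found in the camera images.
- coil1: Antenna loading coil: round body, copper turns, 36 mm wide, on a heavy 40 mm round foot; 40 tall; 0.1-0.2 kg. Steel bail on top, centred: outer sides 30 mm apart along own y, 12 mm deep along x, 40 to 78 mm (total height) above the underside; window 22 wide, 34 high, open along x. Origin: centre of underside. Starts hung by the bail on a rack hook, its x along the rack's, or absent.
- coil2: Antenna loading coil: round body, copper turns, 36 mm wide, on a heavy 40 mm round foot; 40 tall; 0.1-0.2 kg. Steel bail on top, centred: outer sides 30 mm apart along own y, 12 mm deep along x, 40 to 78 mm (total height) above the underside; window 22 wide, 34 high, open along x. Origin: centre of underside. Starts hung by the bail on a rack hook, its x along the rack's, or absent.
- coil3: Antenna loading coil: round body, copper turns, 36 mm wide, on a heavy 40 mm round foot; 40 tall; 0.1-0.2 kg. Steel bail on top, centred: outer sides 30 mm apart along own y, 12 mm deep along x, 40 to 78 mm (total height) above the underside; window 22 wide, 34 high, open along x. Origin: centre of underside. Starts standing on the desk between rack and cabinet, any yaw, or absent.
- coil0: Antenna loading coil: round body, copper turns, 36 mm wide, on a heavy 40 mm round foot; 40 tall; 0.1-0.2 kg. Steel bail on top, centred: outer sides 30 mm apart along own y, 12 mm deep along x, 40 to 78 mm (total height) above the underside; window 22 wide, 34 high, open along x. Origin: centre of underside. Starts standing in one of the drawer's bays and marks it for its kind.
- load1: Dummy load: finned block 38 mm square on a heavy 40 mm square foot; 40 tall; 0.14-0.24 kg. Steel bail on top, centred: outer sides 30 mm apart along own y, 12 mm deep along x, 40 to 78 mm (total height) above the underside; window 22 wide, 34 high, open along x. Origin: centre of underside. Starts hung by the bail on a rack hook, its x along the rack's, or absent.
- load2: Dummy load: finned block 38 mm square on a heavy 40 mm square foot; 40 tall; 0.14-0.24 kg. Steel bail on top, centred: outer sides 30 mm apart along own y, 12 mm deep along x, 40 to 78 mm (total height) above the underside; window 22 wide, 34 high, open along x. Origin: centre of underside. Starts hung by the bail on a rack hook, its x along the rack's, or absent.
- load3: Dummy load: finned block 38 mm square on a heavy 40 mm square foot; 40 tall; 0.14-0.24 kg. Steel bail on top, centred: outer sides 30 mm apart along own y, 12 mm deep along x, 40 to 78 mm (total height) above the underside; window 22 wide, 34 high, open along x. Origin: centre of underside. Starts standing on the desk between rack and cabinet, any yaw, or absent.
- load0: Dummy load: finned block 38 mm square on a heavy 40 mm square foot; 40 tall; 0.14-0.24 kg. Steel bail on top, centred: outer sides 30 mm apart along own y, 12 mm deep along x, 40 to 78 mm (total height) above the underside; window 22 wide, 34 high, open along x. Origin: centre of underside. Starts standing in one of the drawer's bays and marks it for its kind.
- rack: Fixed rack; origin: centre of base underside. 4 hooks point to its -x (to the robot) at y = -105, -35, 35, 105 mm: flat strips 12 wide, 4 thick, top 125 mm above desk, ending in a lip at x = -22 to -26, 10 mm higher than the strip. Parts hang within 10 mm of x = 0: lift 11 to 28 mm, then draw 45+ mm to -x. Crossbar behind: near face x = 29, top 128 mm. Base 120 x 310 x 12.
- cabinet: Low grey cabinet, fixed, 205 x 290 x 128 mm (x, y, z), with one drawer at its front (-x); a black meter, 85 mm tall, stands on its roof 100 mm behind the front edge. Origin: centre of the underside, x to the rear.
- drawer (a joint): How far the drawer is open (m): 0 home, 0.18 fully out; slides out to the cabinet's -x, starts 0.165 to 0.178 open. Friction about 1.5 N; between 13 and 5 mm open a sprung ball catch resists with 4 to 9 N, past that it draws the drawer home against the stop (reads under 0.001 when seated).
- tray (a point): Middle of the drawer floor's upper face (18 mm above the desk), axes as the cabinet's; moves with the drawer. Inside the tray is 165 mm (x) by 250 (y); a 6 mm divider along x at y = 0 makes two bays, each 165 x 122 mm, centres at y = -64 and +64 mm. Divider, side and rear walls rise 40 mm above the floor, the front panel 95 mm.
- drawer_front (a point): Middle of the outer face of the drawer's flat front panel, 62 mm above the desk; axes as the cabinet's. Panel 12 mm thick, 290 wide, from 3 to 119 mm above the desk. Push it to +x to close the drawer.
- mug: White mug, 76 mm wide, 85 mm tall, a bystander. Origin: centre of its underside.
- tape: Roll of tape lying flat, 84 mm across, 20 mm tall, a bystander. Origin: centre of its underside.
- key: Morse key, 75 x 50 x 44 mm, a bystander. Origin: centre of its underside.
There are look-alikes about, which are no part of the job. What is shaped like the load3 but brown or turquoise is not meant.

How it is judged:
By the outcome, as a careful person would: the job done as asked, in the order asked, and still so for the second after the job is handed in, with the robot touching nothing.
Of coil1, coil2, load1, load2, coil3, load3 only 4 to 6 are there at a start; the rules pass over those that are not, and their reading is None.
At some moment in a run one of coil3, load3 may be knocked a few centimetres aside while the robot is not near it.
It also fails if it takes over 210 s, if anything falls off the work surface, if the arm or the gripper's body presses on something with over 40 N, if the wrist force passes 120 N, or if a joint passes its speed limit or range.

### The arm

A 6-joint arm with a two-finger parallel gripper is mounted at the origin on the work surface. World frame = base frame: x ahead of the robot, y to its left, z up, the work surface at z = 0. Lengths are in m, angles in degrees, forces in N, time in s.
With the tool pointing down it reaches from about 0.35 to 0.875 m from the base axis. Payload 4.2 kg.
Tool frame: the origin (TCP) lies on the centre line of the jaws, within the pads' length; the fingertips stand r.tip_extent ahead of it and the grasp point (between the pads) lies 11 mm behind it (r.tip_extent is the distance from the TCP to the fingertips, in m); z points along the fingers, y is the line along which they close (so a half turn about z gives the same grasp; the last joint's range is limited). The gripper opens to 87 mm and grips with 3 to 60 N. Pads are 19 mm wide; open, the fingers measure 117 mm over their backs; the gripper's body (75 mm by 190 mm) begins 51 mm behind the grasp point.
Start: joints at [87.812, 22.042, 0.453, 0, -68.411, -14.817], TCP at [0.183, 0.598, 0.231] pointing down, gripper open.
Joint ranges: [-179.83, 179.83], [-69.29, 118.12], [-61.27, 80.66], [-181.25, 117.63], [-171.15, -9.14], [-177.46, 177.46]. Speed limits (degrees/s): [159.86, 159.86, 180, 180, 180, 180].

### API

Orientations are given as a 3x3 rotation matrix whose columns are the frame's x, y, z axes.
In Python, from station import r gives the robot as it stands.
- The arm moves only by the shell command python3 -m jog 'ROWS'. ROWS is text: rows parted by semicolons, each of 5 numbers parted by spaces: the opening, from 0 (shut) to 1 (fully open), then the shift along the world's x, y, z in mm, then the turn about the world's z in degrees. In form: hand dx dy dz roll; .... A call has 1 to 5 rows; each row shifts and turns the commanded pose from where the row before left it; what a row does not reach is not made up. A row lasts 1/8 s, in which the tool goes at most 62.5 mm and 10.7 degrees, less where a joint would pass 70% of its speed; a pose out of reach is approached as far as the arm can. A call is refused whole if a number of a shift passes 62.5 or a number of a turn 10.7, either way. A call with a gripper value outside its range is refused whole. The fingers move at their own pace and stop on an object; the grip force is fixed at half the most. Time passes only in rows, so rows that do not move let the fingers close. It gives the time, the measured TCP pose, the force, the opening and the grip force at its end, in the units of the state.
- r.sense(): the state, without advancing time (a new reading comes with each control period).
- r.capture(name): name is "scene" or "top"; returns a dict with "pixels" (480x640x3 uint8, red, green, blue), "fovy" (degrees; the focal length in pixels is half the picture's height over the tangent of half this angle, whatever the lens; pixels are square), "cx", "cy" (the principal point, pixels), "k1" (the pictures are not rectified: a ray, as slopes to the right and down, at radius r is drawn at 1 + k1 r^2 times it, then the intrinsics apply), "origin" and "orientation" of the camera in the world. Camera axes: x right, y down, z forward; pixel columns grow to the right and rows downward; lengths in m; the calibration is good to about 2 mm. A picture is of the moment at which its call begins. There is no depth.
- r.finish_job(): hands the job in; it is judged then, once.
The state is a dict: "time_s": time; "joints": joint angles; "joint_velocities": joint speeds; "effort": joint torques, N m; "tcp_pos": TCP position; "ee_rot": TCP orientation; "wrist_force": force on the tool from outside, world axes, zero at the start; "moment": the same for the moment, N m; "gripper_width": opening from 0.0 (shut) to 1.0 (fully open); "gripper_force": force on a finger pad.
Only numpy, scipy, OpenCV 4.12 (cv2) and the standard library are available. Lean on these libraries where they do the work, as an engineer would, in place of code of your own. Each camera call takes 0.05 s, during which the arm holds its last target. There are 200 camera calls.

## Working session

There is one attempt and no reset: what is moved stays moved. The work goes in short steps, Python scripts to look and compute and a shell command to move; the robot and the scene stay as the last step left them, time stands still between calls to the robot, and variables do not carry over. Pictures are saved under pics/ and viewed, at most 14 in all, crops included, and the job is handed in when it is done.

```bash
ls; mkdir -p pics; python3 - <<'E'
from station import r
import cv2,json
for n in("scene","top"):
    c=r.capture(n); cv2.imwrite(f"pics/{n}0.png",c["pixels"][:,:,::-1]); print({k:v for k,v in c.items() if k!="pixels"})
s=r.sense();print(s, r.tip_extent)
E
```

```text
pics
{'fovy': 45.6682063213329, 'cx': 318.0111011989623, 'cy': 240.6566783089094, 'k1': 0.020421740127883652, 'origin': array([ 0.98975045, -0.68725219,  0.93679903]), 'orientation': array([[ 0.80262742,  0.43614776, -0.406896  ],
       [ 0.59647768, -0.58905151,  0.54519052],
       [-0.00189908, -0.68028924, -0.7329413 ]])}
{'fovy': 47.54114615085815, 'cx': 321.5713388746295, 'cy': 234.27205369770812, 'k1': -0.11450740885176798, 'origin': array([ 0.34157015, -0.01563538,  1.14456493]), 'orientation': array([[ 8.22989302e-03, -9.86672764e-01,  1.62508850e-01],
       [-9.99966053e-01, -8.18587436e-03,  9.40467928e-04],
       [ 4.02342939e-04, -1.62511073e-01, -9.86706638e-01]])}
{'time_s': 0.1, 'joints': array([ 8.78123870e+01,  2.20873893e+01,  3.86794418e-01, -2.32265722e-02,
       -6.84098710e+01, -1.48181858e+01]), 'joint_velocities': array([-0.07855959, -0.07136853,  0.23384655,  0.0779596 ,  0.07377256,
        0.03339214]), 'effort': array([-3.54602744e-04, -3.91690671e+01,  1.87933874e+01,  4.23182353e+00,
        1.34506871e-02, -7.46480578e-05]), 'tcp_pos': array([0.1826162 , 0.59718545, 0.22955792]), 'ee_rot': array([[ 9.56231447e-01, -2.92611035e-01, -4.50257704e-04],
       [-2.92611353e-01, -9.56229543e-01, -1.91217003e-03],
       [ 1.28972333e-04,  1.96022763e-03, -9.99998070e-01]]), 'wrist_force': array([-0.50040314,  0.10582676, -0.14473421]), 'moment': array([0.08780766, 0.00666232, 0.06564287]), 'gripper_force': 0.0, 'gripper_width': 1.001150042136777} 0.008
```

View pics/scene0.png

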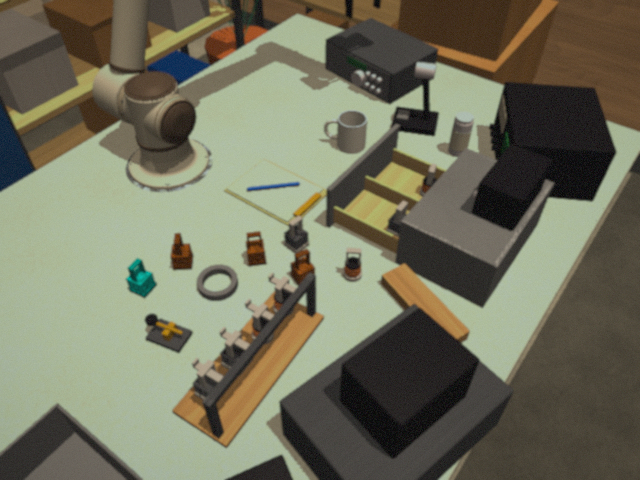

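View pics/top0.png

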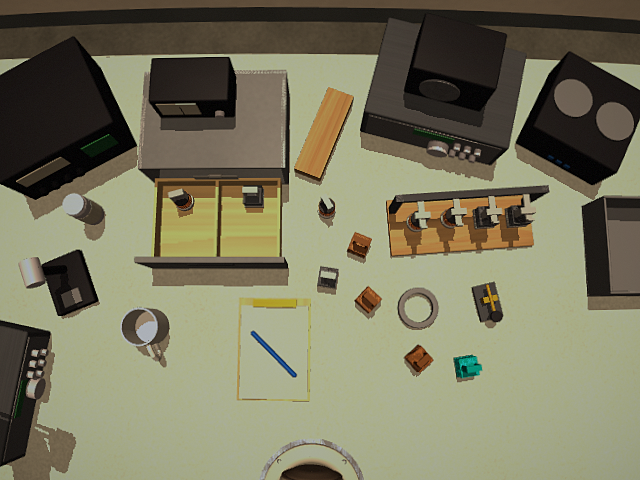

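Seen in top0: drawer with coil0 at (180,197) and load0 at (253,193). Four parts hang at (419,215), (455,213), (488,213) and (520,213). coil3 is at (327,207) and load3 at (328,278). Look-alikes for load3 are brown at (360,245), (368,299), (418,358) and turquoise at (468,367). load3 is the grey one at (328,278).

```bash
cat > h.py <<'E'
import numpy as np, cv2
from station import r
def f(c): return 240/np.tan(np.radians(c["fovy"]/2))
def ray(c,p):
    d=(np.array(p,float)-[c["cx"],c["cy"]])/f(c); u=d.copy()
    for _ in range(20): u=d/(1+c["k1"]*(u@u))
    return c["orientation"]@np.array([u[0],u[1],1])
def cast(c,p,z):
    d=ray(c,p); o=c["origin"]; return o+d*(z-o[2])/d[2]
def proj(c,P):
    q=c["orientation"].T@(np.array(P)-c["origin"]); u=q[:2]/q[2]; u=u*(1+c["k1"]*(u@u)); return u*f(c)+[c["cx"],c["cy"]]
def tri(c1,p1,c2,p2):
    A=[];b=[]
    for c,p in((c1,p1),(c2,p2)):
        d=ray(c,p);d/=np.linalg.norm(d);M=np.eye(3)-np.outer(d,d);A.append(M);b.append(M@c["origin"])
    A=np.vstack(A);b=np.hstack(b);x,res,*_=np.linalg.lstsq(A,b,rcond=None);return x,np.sqrt(res)
def crop(c,x0,y0,w,h,k,name,step=10):
    im=cv2.resize(c["pixels"][y0:y0+h,x0:x0+w,::-1],None,fx=k,fy=k,interpolation=cv2.INTER_CUBIC)
    im=np.clip(im*1.4,0,255).astype(np.uint8)
    for i in range(-x0%step,w,step):
        cv2.line(im,(i*k,0),(i*k,5),(0,0,255),1); cv2.putText(im,str(x0+i),(i*k,14),0,.35,(0,0,255))
    for i in range(-y0%step,h,step):
        cv2.line(im,(0,i*k),(5,i*k),(0,0,255),1); cv2.putText(im,str(y0+i),(6,i*k+4),0,.35,(0,0,255))
    cv2.imwrite("pics/"+name,im); return im
E
python3 - <<'E'
from h import *
t=r.capture("top");s=r.capture("scene")
a=crop(t,385,180,160,80,5,"a.png"); 
b=crop(t,300,190,80,125,4,"b.png"); d=crop(t,130,165,160,110,3,"d.png")
W=np.zeros((500,800,3),np.uint8); W[:,:320]=b; W[:330,320:800]=d
e=crop(s,170,240,200,150,4,"e.png"); cv2.imwrite("pics/bd.png",W)
# wood rack base extents in both
hsv=cv2.cvtColor(t["pixels"],cv2.COLOR_RGB2HSV)
m=cv2.inRange(hsv,(8,90,60),(20,255,255)); m[:185]=0;m[260:]=0;m[:,:385]=0;m[:,540:]=0
q=cv2.minAreaRect(np.argwhere(m)[:,::-1].astype(np.float32)); B=cv2.boxPoints(q)
print([cast(t,p,.012).round(4) for p in B],B.round(1))
g=hsv[300,450],hsv[300,200],hsv[200,230];print(g)
E
```

```text
[array([ 0.6032, -0.1504,  0.012 ]), array([ 0.6201, -0.4692,  0.012 ]), array([ 0.4933, -0.4671,  0.012 ]), array([ 0.4789, -0.1539,  0.012 ])] [[385.6 200.1]
 [531.2 194.2]
 [533.5 252.1]
 [387.9 258. ]]
(array([ 35,  42, 178], dtype=uint8), array([ 31,  59, 176], dtype=uint8), array([ 30, 112, 175], dtype=uint8))
```

View pics/a.png

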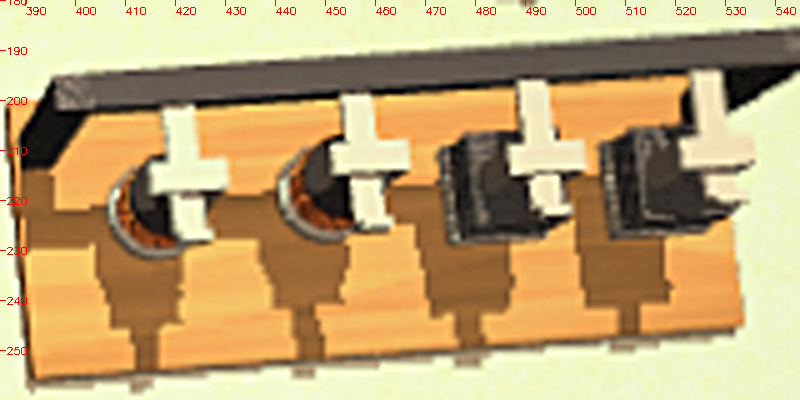

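View pics/bd.png

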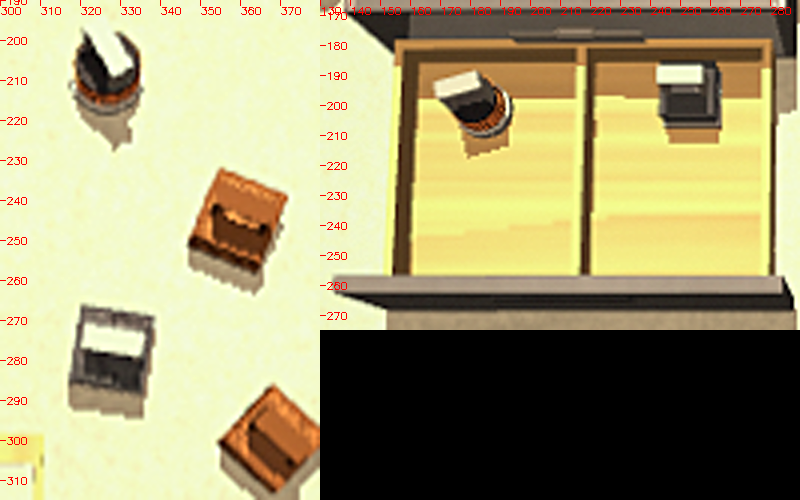

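View pics/e.png

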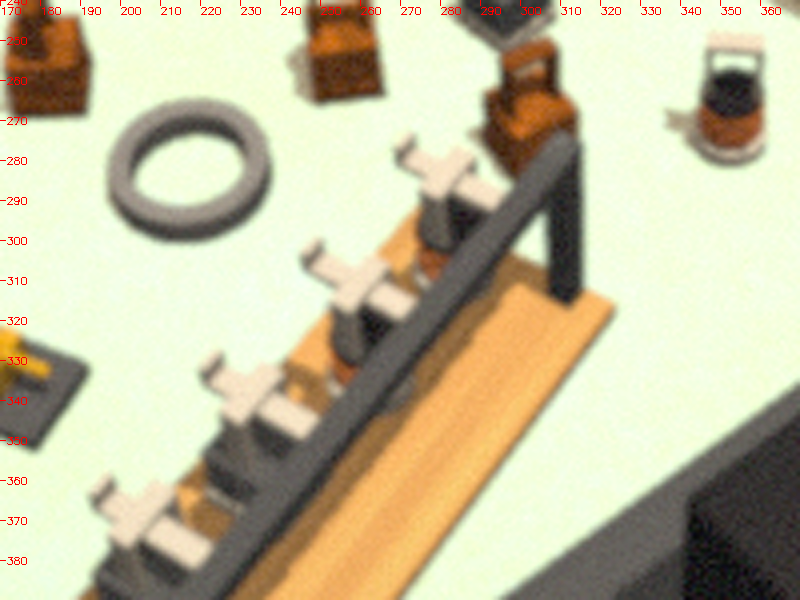

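Crops show: hung bails in top at about (422.6,214.8), (458.8,211.4), (494,211) and (528.2,210). From +y to −y they are coil, coil, load, load. The coil3 bail is at (326,202.5) and the load3 bail at (328,274), grey and confirmed not brown. coil0 bail is at (176,193) and load0 bail at (250,190).

```bash
python3 - <<'E'
from h import *
t=r.capture("top");s=r.capture("scene")
P=[cast(t,p,.129) for p in((422.6,214.8),(458.8,211.4),(494,211),(528.2,210))]
S=[(281,283.5),(259,311),(231,337.5),(203.5,368)]
for p,q,w in zip(P,S,((422.6,214.8),(458.8,211.4),(494,211),(528.2,210))): print("hung",p.round(4),cast(s,q,.129).round(4),tri(t,w,s,q)[0].round(4))
d=P[0]-P[3];print("yaw y-axis",np.degrees(np.arctan2(-d[0],d[1])),np.linalg.norm(d))
for n,p,z in(("coil3 bar",(325.8,202),.078),("load3 bar",(328,274.2),.078),("coil0",(176,193),.096),("load0",(250,189.7),.096)):print(n,cast(t,p,z).round(4))
print("coil3 scene",cast(s,(346.8,250.5),.078),cast(s,(360.8,250.5),.078))
for n,p,z in (("front L",(135,257),.119),("front R",(283.5,257.5),.119),("div front",(218,256),.058),("div rear",(219,181),.058),("Lrear out",(155.5,180),.058),("Rrear out",(283,180),.058)):print(n,cast(t,p,z).round(4))
def bars(c,x0,y0,x1,y1,z):
    g=c["pixels"][y0:y1,x0:x1]; m=cv2.inRange(cv2.cvtColor(g,cv2.COLOR_RGB2HSV),(0,0,185),(180,30,255))
    n,l,st,ce=cv2.connectedComponentsWithStats(m)
    for i in range(1,n):
        if st[i,4]>15:
            q=cv2.boxPoints(cv2.minAreaRect(np.argwhere(l==i)[:,::-1].astype(np.float32)))+[x0,y0]
            W=np.array([cast(c,p,z)[:2] for p in q]); e=W[1]-W[0],W[2]-W[1]; L=max(e,key=np.linalg.norm)
            print("bar",W.mean(0).round(4),[np.linalg.norm(k).round(4) for k in e],"bail-y angle from world y",np.degrees(np.arctan2(-L[0],L[1])).round(1))
for b,z in(((312,195,340,222),.078),((316,262,340,290),.078),((165,185,192,212),.096),((240,183,262,205),.096)): bars(t,*b,z)
E
```

```text
hung [ 0.5481 -0.2071  0.129 ] [ 0.5506 -0.211   0.129 ] [ 0.5486 -0.2082  0.1248]
hung [ 0.5554 -0.2773  0.129 ] [ 0.5583 -0.2809  0.129 ] [ 0.5562 -0.2786  0.1247]
hung [ 0.557  -0.3463  0.129 ] [ 0.5561 -0.3498  0.129 ] [ 0.5563 -0.348   0.1272]
hung [ 0.5598 -0.4145  0.129 ] [ 0.5599 -0.4185  0.129 ] [ 0.5595 -0.4166  0.1262]
yaw y-axis 3.23242824942434 0.20767486422742062
coil3 bar [ 0.5828 -0.0226  0.078 ]
load3 bar [ 0.438  -0.0279  0.078 ]
coil0 [0.5952 0.2761 0.096 ]
load0 [0.6026 0.128  0.096 ]
coil3 scene [ 0.57599206 -0.03559428  0.078     ] [ 0.5987419  -0.01874554  0.078     ]
front L [0.4633 0.3433 0.119 ]
front R [0.4653 0.0571 0.119 ]
div front [0.4744 0.1939 0.058 ]
div rear [0.6302 0.1981 0.058 ]
Lrear out [0.6321 0.3317 0.058 ]
Rrear out [0.6331 0.0657 0.058 ]
```

load3 is the grey block at (328,278), clear of the brown and turquoise ones. Heading to the rack first, coil on the +y hook.

```bash
python3 -m jog '0.55 22 -50 4 5; 0.55 22 -50 4 5; 0.55 22 -50 4 5; 0.55 22 -50 4 5; 0.55 22 -50 0 0' 
python3 -m jog '0.55 22 -50 0 0; 0.55 22 -50 0 0; 0.55 22 -50 0 0; 0.55 22 -50 0 0; 0.55 22 -50 0 0' |tail -3
python3 -m jog '0.55 22 -50 0 0; 0.55 22 -50 0 0; 0.55 22 -50 0 0; 0.55 22 -50 0 0; 0.55 22 -50 0 0' |tail -3
python3 -m jog '0.55 13 -50 0 0; 0.55 0 0 0 0; 0.55 0 0 0 0'
python3 - <<'E'
from h import *
s=r.sense(); print(s["tcp_pos"],s["ee_rot"],s["joints"])
t=r.capture("top"); W=np.zeros((560,800,3),np.uint8)
W[:320,:]=crop(t,385,180,160,64,5,"x.png")
c=r.capture("scene"); W[320:,:400]=crop(c,235,220,100,60,4,"x.png"); W[320:,400:]=crop(t,300,190,100,60,4,"x.png"); cv2.imwrite("pics/g1.png",W)
E
```

```text
time_s: 0.92
tcp_pos: [0.2933, 0.3462, 0.2471]
ee_rot: [[0.999, 0.053, 0.001], [0.053, -0.999, 0.001], [0.001, -0.001, -1.0]]
wrist_force: [1.5, -0.1, -0.5]
gripper_width: 0.579
gripper_force: 0.0
wrist_force: [0.5, 0.5, 0.5]
gripper_width: 0.551
gripper_force: 0.0
wrist_force: [0.6, 0.4, 0.4]
gripper_width: 0.553
gripper_force: 0.0
time_s: 2.55
tcp_pos: [0.5254, -0.2024, 0.2462]
ee_rot: [[0.999, 0.052, -0.001], [0.052, -0.999, 0.0], [-0.001, -0.0, -1.0]]
wrist_force: [0.3, -0.3, 0.1]
gripper_width: 0.55
gripper_force: 0.0
[ 0.52542144 -0.20236804  0.24622389] [[ 9.98670138e-01  5.15508201e-02 -6.85093868e-04]
 [ 5.15510528e-02 -9.98670307e-01  3.26404826e-04]
 [-6.67356467e-04 -3.61288063e-04 -9.99999712e-01]] [-4.58500882e+00  1.54055202e+01 -6.95606796e+00 -1.67597557e-02
 -6.76790350e+01  9.75463409e+01]
```

```bash
python3 -m jog '0.55 24 -6 -25 0; 0.55 0 0 -40 0; 0.55 0 0 -30 0; 0.55 0 0 -25 0; 0.55 0 0 -20 0'
python3 -m jog '0.55 0 0 0 0; 0.2 0 0 0 0; 0.2 0 0 0 0; 0.2 0 0 0 0; 0.2 0 0 0 0'
python3 - <<'E'
from h import *
t=r.capture("top"); W=np.zeros((560,800,3),np.uint8)
W[:320,:]=crop(t,385,180,160,64,5,"x.png")
c=r.capture("scene"); W[320:,:400]=crop(c,235,240,100,60,4,"x.png"); W[320:,400:]=crop(t,300,190,100,60,4,"x.png"); cv2.imwrite("pics/g1.png",W)
E
```

```text
time_s: 3.28
tcp_pos: [0.5496, -0.2069, 0.106]
ee_rot: [[0.999, 0.055, -0.0], [0.055, -0.999, 0.0], [-0.0, -0.0, -1.0]]
wrist_force: [0.5, -0.8, 0.7]
gripper_width: 0.548
gripper_force: 0.0
time_s: 3.9
tcp_pos: [0.5504, -0.2084, 0.1077]
ee_rot: [[0.999, 0.052, 0.002], [0.052, -0.999, -0.0], [0.002, 0.0, -1.0]]
wrist_force: [0.1, 0.6, 4.8]
gripper_width: 0.342
gripper_force: 30.0
```

View pics/g1.png

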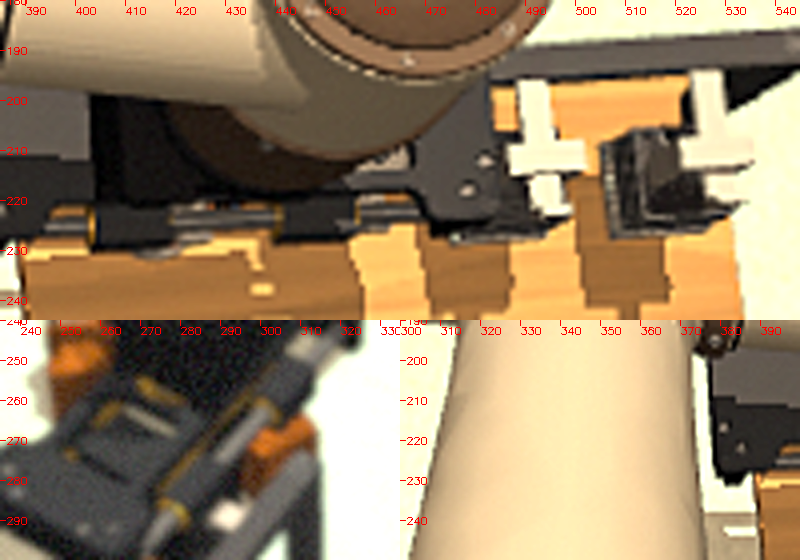

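Grip is 29.8 mm, which matches the bail. Lifting, drawing it off, then carrying to the coil bay (+y bay, which holds coil0).

```bash
python3 -m jog '0.2 0 0 10 0; 0.2 0 0 10 0; 0.2 -20 -1 0 0; 0.2 -25 -1 0 0; 0.2 -20 -1 0 0'
python3 -m jog '0.2 0 10 35 0; 0.2 0 30 40 0; 0.2 10 50 0 0; 0.2 10 55 0 0; 0.2 10 55 0 0' 
python3 -m jog '0.2 10 55 0 0; 0.2 10 55 0 0; 0.2 10 50 0 0; 0.2 10 45 0 0; 0.2 0 36 0 0'
python3 -m jog '0.2 0 0 0 0; 0.2 0 0 0 0' | sed -n 2p
python3 - <<'E'
from h import *
s=r.sense(); print(s["tcp_pos"],s["wrist_force"],s["gripper_width"])
t=r.capture("top");c=r.capture("scene"); W=np.zeros((600,800,3),np.uint8)
W[:330,:480]=crop(t,130,165,160,110,3,"x.png"); W[330:,:480]=crop(c,330,130,160,90,3,"x.png"); W[:280,480:]=crop(t,310,185,80,70,4,"x.png")
W[280:580,480:]=crop(t,310,255,80,75,4,"x.png");cv2.imwrite("pics/g2.png",W)
E
```

```text
time_s: 4.62
tcp_pos: [0.4837, -0.2114, 0.1268]
ee_rot: [[0.999, 0.052, -0.0], [0.052, -0.999, 0.0], [-0.0, -0.0, -1.0]]
wrist_force: [-0.9, 0.1, -0.7]
gripper_width: 0.342
gripper_force: 30.0
time_s: 5.25
tcp_pos: [0.5147, -0.0099, 0.2022]
ee_rot: [[0.999, 0.052, 0.001], [0.052, -0.999, 0.0], [0.001, -0.0, -1.0]]
wrist_force: [0.6, 0.4, -1.9]
gripper_width: 0.342
gripper_force: 29.9
time_s: 5.88
tcp_pos: [0.555, 0.2315, 0.2015]
ee_rot: [[0.999, 0.053, -0.0], [0.053, -0.999, -0.0], [-0.0, 0.0, -1.0]]
wrist_force: [-0.4, -0.0, -2.0]
gripper_width: 0.34
gripper_force: 30.0
tcp_pos: [0.5544, 0.2292, 0.2015]
[0.5544173  0.22921118 0.20145543] [-0.42628389 -0.25273124 -2.46230106] 0.33901288202689334
```

View pics/g2.png

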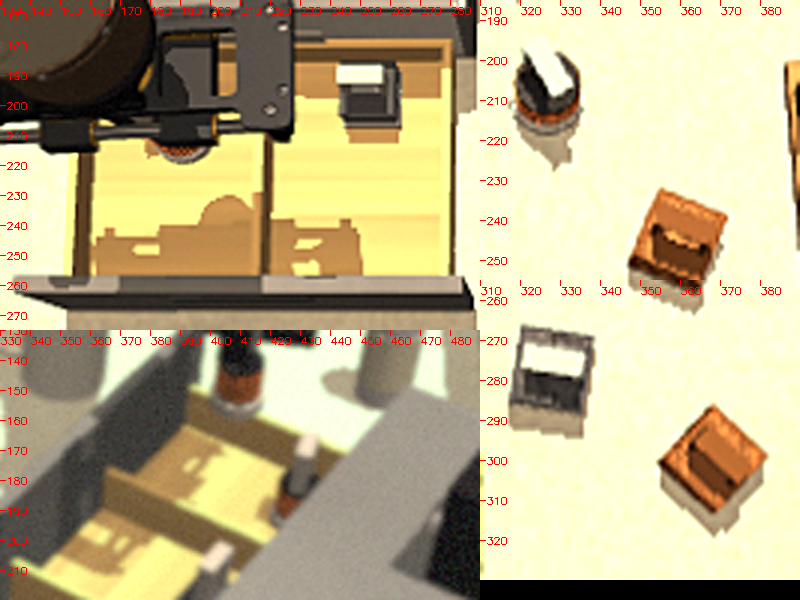

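Coil is hanging upright in the grip, and coil3 and load3 have not moved. Lowering into the bay.

```bash
python3 -m jog '0.2 0 3 -40 0; 0.2 0 0 -40 0; 0.2 0 0 -30 0; 0.2 0 0 -8 0; 0.2 0 0 -4 0' 
python3 -m jog '0.2 0 0 -2 0; 0.2 0 0 -1 0;0.2 0 0 0 0' | sed -n '2p;4p'
```

```text
time_s: 6.85
tcp_pos: [0.5555, 0.2324, 0.0802]
ee_rot: [[0.999, 0.052, 0.001], [0.052, -0.999, 0.0], [0.001, -0.0, -1.0]]
wrist_force: [0.3, 1.2, -0.4]
gripper_width: 0.339
gripper_force: 30.0
tcp_pos: [0.555, 0.2329, 0.0772]
wrist_force: [-0.5, 0.3, -1.3]
```

```bash
python3 -m jog '0.2 0 0 -1 0; 0.2 0 0 0 0' | sed -n '2p;4p'
python3 -m jog '0.2 0 0 -1 0; 0.2 0 0 0 0' | sed -n '2p;4p'
```

```text
tcp_pos: [0.5547, 0.2327, 0.0756]
wrist_force: [0.8, -0.2, -1.6]
tcp_pos: [0.5549, 0.2328, 0.0748]
wrist_force: [-0.3, 0.3, -0.3]
```

```bash
python3 -m jog '0.55 0 0 0 0; 0.55 0 0 0 0; 0.55 0 0 10 0; 0.55 0 0 50 0; 0.55 0 0 60 0' | sed -n '2p;4,5p'
python3 -m jog '0.55 0 -51 4 0; 0.55 0 -51 0 0; 0.55 0 -51 0 0; 0.55 0 -51 0 0; 0.55 0 -51 0 0' | sed -n '2p;4p'
python3 -m jog '0.55 0 -51 0 0; 0.55 0 -51 0 0; 0.55 0 -51 0 0; 0.55 0 -51 0 0; 0.55 0 -51 0 0' | sed -n '2p;4p'
python3 -m jog '0.55 1 -2 0 0; 0.55 0 0 0 0' | sed -n '2p;4p'
python3 - <<'E'
from h import *
c=r.capture("scene");t=r.capture("top");W=np.zeros((600,800,3),np.uint8)
W[:330,:480]=crop(t,130,165,160,110,3,"x.png"); W[330:,:480]=crop(c,330,130,160,90,3,"x.png"); W[:440,480:]=crop(c,180,230,80,110,4,"x.png");cv2.imwrite("pics/g3.png",W)
E
```

```text
tcp_pos: [0.5543, 0.2323, 0.1956]
wrist_force: [1.2, 1.4, 0.6]
gripper_width: 0.552
tcp_pos: [0.5547, -0.0239, 0.1997]
wrist_force: [-0.6, 0.3, 0.2]
tcp_pos: [0.5548, -0.2791, 0.1996]
wrist_force: [0.5, 0.7, -0.6]
tcp_pos: [0.5556, -0.2794, 0.1988]
wrist_force: [-0.8, -0.3, 1.0]
```

View pics/g3.png

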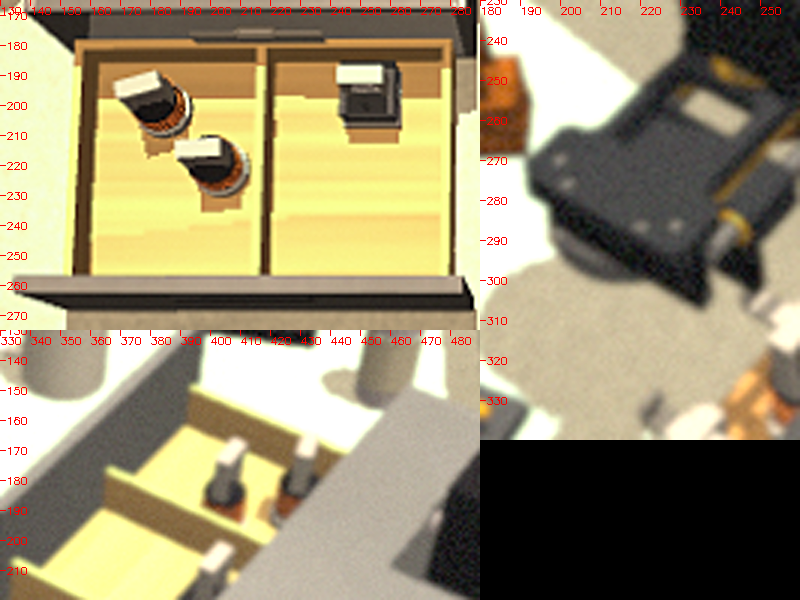

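First coil stands upright in the coil bay at about (203,220), clear of coil0. Now the second coil.

```bash
python3 -m jog '0.55 0 0 -40 0; 0.55 0 0 -30 0; 0.55 0 0 -15 0; 0.55 0 0 -8 0; 0.55 0 0 0 0' | sed -n '2p;4p'
python3 -m jog '0.2 0 0 0 0; 0.2 0 0 0 0; 0.2 0 0 0 0; 0.2 0 0 0 0' | sed -n '2p;4,6p'
```

```text
tcp_pos: [0.5562, -0.2791, 0.106]
wrist_force: [0.2, 0.8, 0.5]
tcp_pos: [0.5561, -0.2795, 0.1063]
wrist_force: [-0.5, 0.1, 3.0]
gripper_width: 0.342
gripper_force: 29.9
```

```bash
python3 -m jog '0.2 0 0 10 0; 0.2 0 0 10 0; 0.2 -20 -1 0 0; 0.2 -25 -1 0 0; 0.2 -15 -1 0 0' | sed -n '2p;4p'
python3 -m jog '0.2 0 10 35 0; 0.2 0 30 40 0; 0.2 0 50 0 0; 0.2 0 55 0 0; 0.2 0 55 0 0' | sed -n '2p;4p'
python3 -m jog '0.2 0 55 0 0; 0.2 0 55 0 0; 0.2 0 55 0 0; 0.2 0 55 0 0; 0.2 0 55 0 0' | sed -n '2p;4p'
python3 -m jog '0.2 2 55 0 0; 0.2 0 38 0 0; 0.2 0 5 0 0; 0.2 0 0 0 0; 0.2 0 0 0 0' | sed -n '2p;4,6p'
```

```text
tcp_pos: [0.4948, -0.2824, 0.126]
wrist_force: [1.0, 0.3, -1.0]
tcp_pos: [0.4959, -0.0808, 0.2012]
wrist_force: [1.6, -0.4, -1.4]
tcp_pos: [0.4957, 0.1947, 0.2012]
wrist_force: [0.4, -0.3, -1.6]
tcp_pos: [0.4978, 0.2895, 0.2007]
wrist_force: [-0.0, -1.2, -0.6]
gripper_width: 0.343
gripper_force: 29.9
```

```bash
python3 -m jog '0.2 3 0 -40 0; 0.2 0 0 -40 0; 0.2 0 0 -30 0; 0.2 0 0 -10 0; 0.2 0 0 -4 0' | sed -n '2p;4p'
python3 -m jog '0.2 0 0 -2 0; 0.2 0 0 0 0' | sed -n '2p;4p'
python3 -m jog '0.2 0 0 -1 0; 0.2 0 0 0 0' | sed -n '2p;4p'
```

```text
tcp_pos: [0.5013, 0.2903, 0.077]
wrist_force: [0.4, -0.1, -1.1]
tcp_pos: [0.5012, 0.291, 0.0756]
wrist_force: [0.6, -0.1, -1.4]
tcp_pos: [0.5008, 0.2908, 0.0739]
wrist_force: [-0.0, 0.3, -1.2]
```

```bash
python3 -m jog '0.2 0 0 -1 0; 0.55 0 0 0 0; 0.55 0 0 0 0; 0.55 0 0 10 0; 0.55 0 0 57 0' | sed -n '2p;4,5p'
python3 -m jog '0.55 0 0 60 0; 0.55 5 -55 0 0; 0.55 5 -55 0 0; 0.55 5 -55 0 0; 0.55 5 -55 0 0' | sed -n '2p;4p'
python3 -m jog '0.55 5 -55 0 0; 0.55 5 -55 0 0; 0.55 5 -55 0 0; 0.55 5 -55 0 0; 0.55 5 -55 0 0' | sed -n '2p;4p'
python3 -m jog '0.55 5 -55 0 0; 0.55 5 -55 0 0; 0.55 0 -34 0 0; 0.55 0 0 -30 0;0.55 0 0 0 0' | sed -n '2p;4p'
python3 - <<'E'
from h import *
c=r.capture("scene");t=r.capture("top");W=np.zeros((600,800,3),np.uint8)
W[:330,:480]=crop(t,130,165,160,110,3,"x.png"); W[330:,:480]=crop(c,330,130,160,90,3,"x.png"); W[:400,480:]=crop(t,310,190,80,100,4,"x.png");cv2.imwrite("pics/g4.png",W)
print(r.sense()["tcp_pos"])
E
```

```text
tcp_pos: [0.4988, 0.289, 0.1371]
wrist_force: [1.1, 1.9, 0.4]
gripper_width: 0.542
tcp_pos: [0.5208, 0.069, 0.2006]
wrist_force: [0.2, 0.8, -0.2]
tcp_pos: [0.5459, -0.2062, 0.2005]
wrist_force: [0.6, 0.5, -0.0]
tcp_pos: [0.554, -0.3482, 0.1673]
wrist_force: [-0.0, 0.3, -0.0]
[ 0.5560402  -0.34838735  0.17045626]
```

View pics/g4.png

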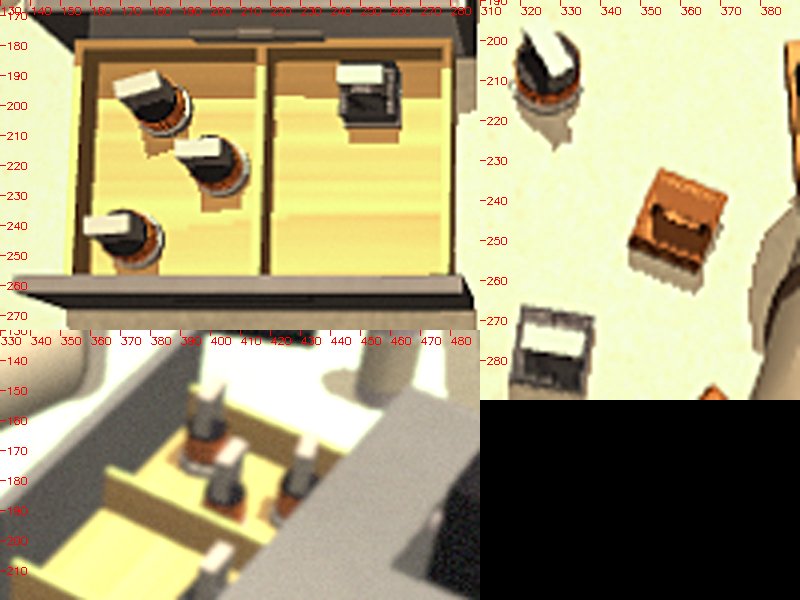

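Both coils stand upright at (203,220) and (175,240); coil3 and load3 are unmoved. Now the first load.

```bash
python3 -m jog '0.55 0 0 -30 0; 0.55 0 0 -22 0; 0.55 0 0 -10 0; 0.55 0 0 -2 0; 0.55 0 0 0 0' | sed -n '2p;4p'
python3 -m jog '0.2 0 0 0 0; 0.2 0 0 0 0; 0.2 0 0 0 0; 0.2 0 0 0 0' | sed -n '2p;4,6p'
python3 -m jog '0.2 0 0 10 0; 0.2 0 0 10 0; 0.2 -20 -1 0 0; 0.2 -25 -1 0 0; 0.2 -15 -1 0 0' | sed -n '2p;4p'
```

```text
tcp_pos: [0.5566, -0.3485, 0.1068]
wrist_force: [-0.4, 0.2, 0.7]
tcp_pos: [0.5559, -0.3485, 0.106]
wrist_force: [-0.5, -0.1, 1.1]
gripper_width: 0.338
gripper_force: 29.9
tcp_pos: [0.4948, -0.3513, 0.126]
wrist_force: [0.5, 0.5, -2.2]
```

```bash
python3 -m jog '0.2 0 10 35 0; 0.2 0 30 40 0; 0.2 5 50 0 0; 0.2 5 55 0 0; 0.2 5 55 0 0' | sed -n '2p;4p'
python3 -m jog '0.2 6 55 0 0; 0.2 6 55 0 0; 0.2 6 55 0 0; 0.2 6 55 0 0; 0.2 6 55 0 0' | sed -n '2p;4p'
python3 -m jog '0.2 6 30 0 0; 0.2 6 9 0 0; 0.2 1 0 -20 0; 0.2 0 0 -40 0; 0.2 0 0 -40 0' | sed -n '2p;4p'
python3 -m jog '0.2 0 0 -15 0; 0.2 0 0 -8 0; 0.2 0 0 -3 0; 0.2 0 0 0 0' | sed -n '2p;4p'
```

```text
tcp_pos: [0.511, -0.1498, 0.2012]
wrist_force: [0.8, -0.2, -1.9]
tcp_pos: [0.541, 0.1256, 0.2012]
wrist_force: [0.9, -0.2, -1.6]
tcp_pos: [0.5542, 0.162, 0.1001]
wrist_force: [-0.2, 0.3, -2.0]
tcp_pos: [0.5545, 0.163, 0.0756]
wrist_force: [0.6, -0.5, -0.6]
```

```bash
python3 -m jog '0.2 0 0 -2 0; 0.55 0 0 0 0; 0.55 0 0 0 0; 0.55 0 0 10 0; 0.55 0 0 57 0' | sed -n '2p;4,5p'
python3 -m jog '0.55 0 0 60 0; 0.55 0 -55 0 0; 0.55 0 -55 0 0; 0.55 0 -55 0 0; 0.55 0 -55 0 0' | sed -n '2p;4p'
python3 -m jog '0.55 0 -55 0 0; 0.55 0 -55 0 0; 0.55 0 -55 0 0; 0.55 0 -55 0 0; 0.55 0 -55 0 0' | sed -n '2p;4p'
python3 -m jog '0.55 5 -55 0 0; 0.55 0 -30 -30 0; 0.55 0 0 -30 0; 0.55 0 0 -22 0; 0.55 0 0 -10 0' | sed -n '2p;4p'
python3 -m jog '0.55 0 0 -2 0; 0.2 0 0 0 0; 0.2 0 0 0 0; 0.2 0 0 0 0;0.2 0 0 0 0' | sed -n '2p;4,6p'
```

```text
tcp_pos: [0.5516, 0.1616, 0.1374]
wrist_force: [1.9, 0.3, 0.5]
gripper_width: 0.541
tcp_pos: [0.5538, -0.059, 0.2008]
wrist_force: [0.7, 0.0, 0.5]
tcp_pos: [0.5537, -0.3342, 0.2007]
wrist_force: [0.6, 0.8, -0.4]
tcp_pos: [0.5582, -0.4173, 0.1067]
wrist_force: [1.1, -0.3, 0.1]
tcp_pos: [0.5592, -0.4174, 0.1066]
wrist_force: [-0.2, 1.7, 3.6]
gripper_width: 0.339
gripper_force: 29.9
```

```bash
python3 -m jog '0.2 0 0 10 0; 0.2 0 0 10 0; 0.2 -20 -1 0 0; 0.2 -25 -1 0 0; 0.2 -15 -1 0 0' | sed -n '2p;4p'
python3 -m jog '0.2 0 10 35 0; 0.2 0 30 40 0; 0.2 0 50 0 0; 0.2 0 55 0 0; 0.2 0 55 0 0' | sed -n '2p;4p'
python3 -m jog '0.2 0 55 0 0; 0.2 0 55 0 0; 0.2 0 55 0 0; 0.2 0 55 0 0; 0.2 0 55 0 0' | sed -n '2p;4p'
python3 -m jog '0.2 2 40 0 0; 0.2 0 11 0 0; 0.2 0 0 -20 0; 0.2 0 0 -40 0; 0.2 0 0 -40 0' | sed -n '2p;4p'
python3 -m jog '0.2 0 0 -15 0; 0.2 0 0 -8 0; 0.2 0 0 -3 0; 0.2 0 0 0 0' | sed -n '2p;4p'
```

```text
tcp_pos: [0.4977, -0.4204, 0.1259]
wrist_force: [0.2, 0.5, -1.3]
tcp_pos: [0.4988, -0.2189, 0.2011]
wrist_force: [0.3, -0.5, -0.7]
tcp_pos: [0.4988, 0.0565, 0.2012]
wrist_force: [1.0, -0.4, -2.7]
tcp_pos: [0.5011, 0.1052, 0.1002]
wrist_force: [-0.6, -0.4, -2.8]
tcp_pos: [0.5015, 0.106, 0.0755]
wrist_force: [0.0, 0.4, -2.2]
```

```bash
python3 -m jog '0.2 0 0 -2 0; 0.55 0 0 0 0; 0.55 0 0 0 0; 0.55 0 0 10 0; 0.55 0 0 57 0' | sed -n '2p;4,5p'
python3 -m jog '0.55 0 20 60 -5; 0.55 0 40 0 -10; 0.55 0 40 0 -10; 0.55 0 20 0 -10; 0.55 0 0 0 -10' | sed -n '2,3p'
python3 - <<'E'
from h import *
c=r.capture("scene");t=r.capture("top");W=np.zeros((600,800,3),np.uint8)
W[:330,:480]=crop(t,130,165,160,110,3,"x.png"); W[330:,:480]=crop(c,330,130,160,90,3,"x.png"); W[:400,480:]=crop(t,310,190,80,100,4,"x.png")
W[400:,480:]=crop(c,280,210,80,50,4,"x.png");W[580:,480:]=0
cv2.imwrite("pics/g5.png",W)
def bar(c,x0,y0,x1,y1,z):
    m=cv2.inRange(cv2.cvtColor(c["pixels"][y0:y1,x0:x1],cv2.COLOR_RGB2HSV),(0,0,150),(180,38,255))
    hs=cv2.cvtColor(c["pixels"],cv2.COLOR_RGB2HSV); print(hs[203,326],hs[275,328],hs[225,335])
    n,l,st,ce=cv2.connectedComponentsWithStats(m)
    for i in range(1,n):
        if 12<st[i,4]<400:
            q=cv2.boxPoints(cv2.minAreaRect(np.argwhere(l==i)[:,::-1].astype(np.float32)))+[x0,y0]
            W=np.array([cast(c,p,z)[:2] for p in q]); e=W[1]-W[0],W[2]-W[1]; L=max(e,key=np.linalg.norm)
            print(st[i,4],W.mean(0).round(4),[np.linalg.norm(k).round(4) for k in e],"ang",np.degrees(np.arctan2(-L[0],L[1])).round(1))
bar(t,312,195,340,222,.078);bar(t,316,262,342,292,.078)
E
```

```text
tcp_pos: [0.4986, 0.1046, 0.1378]
wrist_force: [2.0, 0.2, 0.3]
gripper_width: 0.543
tcp_pos: [0.5008, 0.227, 0.1996]
ee_rot: [[0.741, -0.672, 0.001], [-0.672, -0.741, 0.001], [0.0, -0.001, -1.0]]
[ 36  37 202] [ 36  41 194] [ 34  51 194]
72 [ 0.5847 -0.0247] [np.float64(0.0112), np.float64(0.0283)] ang 122.2
[ 36  37 202] [ 36  41 194] [ 34  51 194]
```

View pics/g5.png

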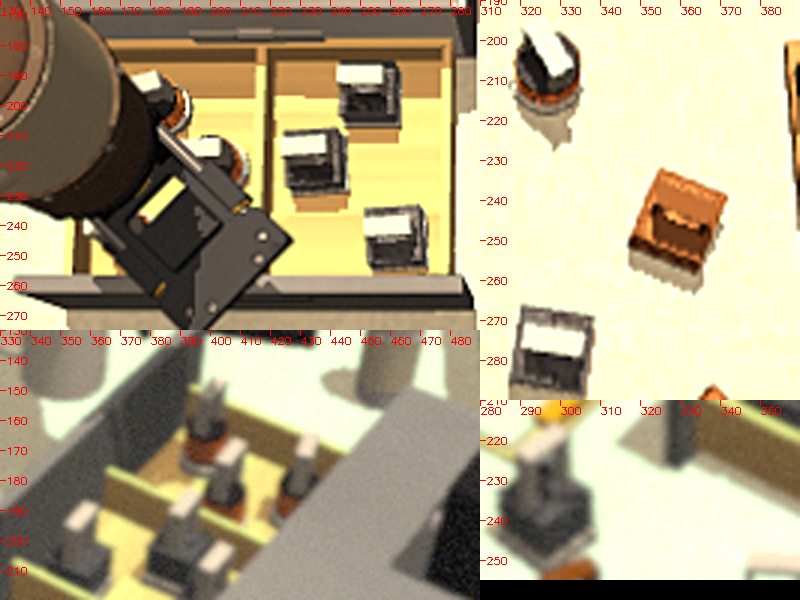

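All four hung parts stand upright and sorted: coils at (203,220) and (175,240), loads at (235,215) and (262,238). coil3 is unmoved at (0.585,−0.025), bail at −56°. I'll grip it across the bail's 12 mm depth, because the gripper body clears the cabinet corner that way.

```bash
python3 -m jog '0.45 10 -35 0 10.5; 0.45 14 -42 0 10.5; 0.45 15 -42 0 10.5; 0.45 15 -42 0 10.5; 0.45 15 -42 0 10.5' | sed -n '2,4p'
python3 -m jog '0.45 15 -42 0 10.5; 0.45 0 -5 0 10.5; 0.45 0 0 0 3; 0.45 0 0 0 0; 0.45 0 0 0 0' | sed -n '2,4p'
```

```text
tcp_pos: [0.5701, 0.0207, 0.1995]
ee_rot: [[0.982, 0.191, 0.001], [0.191, -0.982, 0.0], [0.001, 0.0, -1.0]]
wrist_force: [1.2, -0.9, 0.3]
tcp_pos: [0.5847, -0.0246, 0.1991]
ee_rot: [[0.824, 0.567, 0.0], [0.567, -0.824, 0.0], [0.0, 0.0, -1.0]]
wrist_force: [-1.0, -0.5, 0.7]
```

```bash
python3 -m jog '0.45 0 0 -50 0; 0.45 0 0 -45 0; 0.45 0 0 -30 0; 0.45 0 0 -14 0; 0.45 0 0 -5 0' | sed -n '2p;4p'
python3 -m jog '0.45 0 0 0 0; 0.05 0 0 0 0; 0.05 0 0 0 0; 0.05 0 0 0 0;0.05 0 0 0 0' | sed -n '2p;4,6p'
```

```text
tcp_pos: [0.585, -0.0244, 0.0547]
wrist_force: [-0.5, 0.0, -0.0]
tcp_pos: [0.5851, -0.0246, 0.0552]
wrist_force: [0.1, 1.4, 1.2]
gripper_width: 0.109
gripper_force: 29.7
```

```bash
python3 -m jog '0.05 0 0 0 0; 0.05 0 0 5 0; 0.05 0 0 15 0; 0.05 0 0 20 0' | sed -n '2p;4,6p'
python3 - <<'E'
from h import *
c=r.capture("scene");W=crop(c,300,190,100,90,6,"g6.png")
E
```

```text
tcp_pos: [0.5844, -0.0246, 0.0955]
wrist_force: [0.2, -0.1, -1.6]
gripper_width: 0.105
gripper_force: 29.7
```

View pics/g6.png

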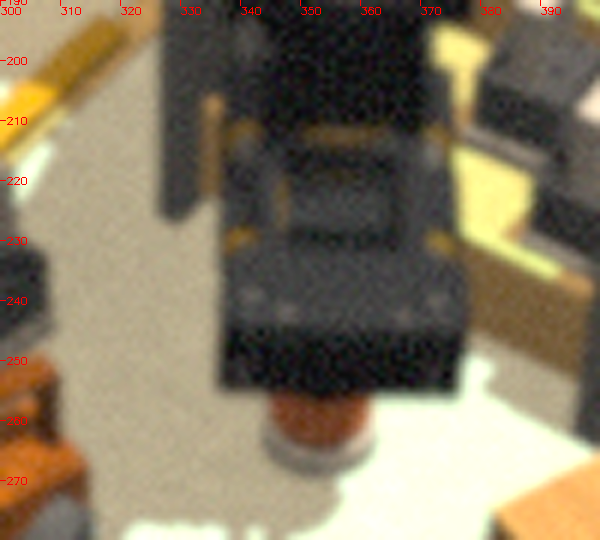

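coil3 is lifted and upright in the grip. Taking it to the front of the coil bay.

```bash
python3 -m jog '0.05 0 0 50 0; 0.05 0 0 55 0; 0.05 -14 40 0 -5; 0.05 -14 45 0 -5; 0.05 -15 45 0 -5' | sed -n '2p;4,5p'
python3 -m jog '0.05 -15 45 0 0; 0.05 -15 45 0 0; 0.05 -13 34 0 0; 0.05 0 5 0 0; 0.05 0 0 0 0' | sed -n '2,5p'
```

```text
tcp_pos: [0.5411, 0.1065, 0.2004]
wrist_force: [0.0, -0.3, -0.9]
gripper_width: 0.105
tcp_pos: [0.4987, 0.2344, 0.2]
ee_rot: [[0.943, 0.334, -0.0], [0.334, -0.943, -0.0], [-0.0, 0.0, -1.0]]
wrist_force: [0.5, -1.2, -1.1]
gripper_width: 0.107
```

```bash
python3 -m jog '0.05 0 0 -40 0; 0.05 0 0 -40 0; 0.05 0 0 -30 0; 0.05 0 0 -10 0; 0.05 0 0 -4 0' | sed -n '2p;4p'
python3 -m jog '0.05 0 0 -2 0; 0.05 0 0 0 0; 0.05 0 0 -1 0; 0.05 0 0 0 0' | sed -n '2p;4p'
python3 -m jog '0.28 0 0 0 0; 0.28 0 0 0 0; 0.28 0 0 10 0; 0.28 0 0 57 0; 0.28 0 0 60 0' | sed -n '2p;4,5p'
python3 - <<'E'
from h import *
c=r.capture("scene");t=r.capture("top")
W=np.zeros((600,800,3),np.uint8)
W[:330,:480]=crop(t,130,165,160,110,3,"x.png"); W[330:,:480]=crop(c,330,130,160,90,3,"x.png"); W[:240,480:]=crop(t,305,250,80,60,4,"x.png")
W[240:520,480:]=crop(c,270,200,80,70,4,"x.png")
cv2.imwrite("pics/g7.png",W)
E
```

```text
tcp_pos: [0.4995, 0.234, 0.0761]
wrist_force: [0.5, 0.2, -1.5]
tcp_pos: [0.4988, 0.2346, 0.0732]
wrist_force: [0.2, 0.1, -1.0]
tcp_pos: [0.4986, 0.2342, 0.2016]
wrist_force: [1.0, 1.3, 0.5]
gripper_width: 0.278
```

View pics/g7.png

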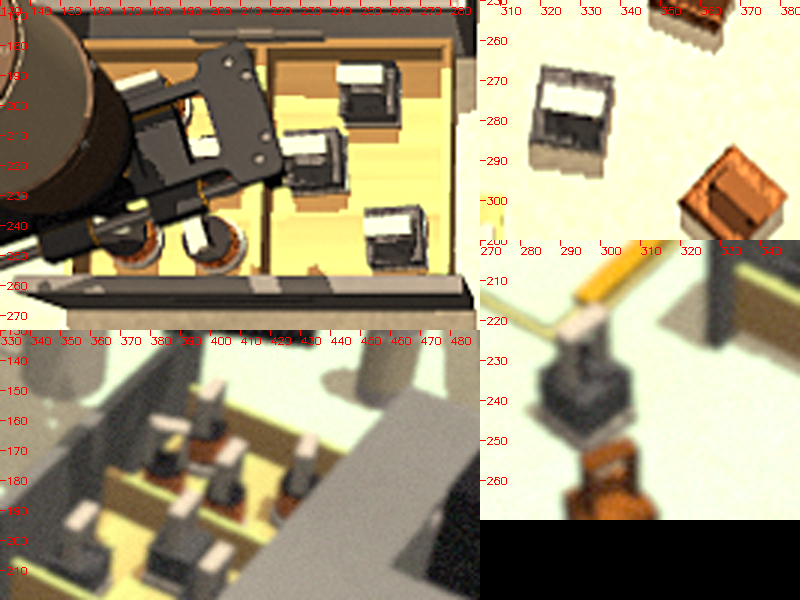

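coil3 is upright in its bay at (200,245). load3 is still grey, at (328,274) top and (296,220) scene.

```bash
python3 - <<'E'
from h import *
c=r.capture("scene");t=r.capture("top")
print(cast(t,(328.25,274.25),.078),cast(c,(295.75,220.5),.078),tri(t,(328.25,274.25),c,(295.75,220.5)))
m=cv2.inRange(t["pixels"][262:288,316:342],(185,175,165),(255,255,255))
for a,b in(((318.75,270),(334.75,272)),((318.5,267),(337,269.5))):
    d=cast(t,a,.06)-cast(t,b,.06);print(np.degrees(np.arctan2(-d[0],d[1])),np.linalg.norm(d))
print("decoys",cast(t,(360,247),.03),cast(t,(368,300),.03),r.sense()["tcp_pos"])
E
```

```text
[ 0.43787997 -0.02837082  0.078     ] [ 0.44008902 -0.02968298  0.078     ] (array([ 0.438351  , -0.02815602,  0.07566809]), array([0.00050258]))
-6.684544943169428 0.03218391718114345
-7.263734165839463 0.037288638041505694
decoys [ 0.49914158 -0.09419801  0.03      ] [ 0.39019031 -0.11029315  0.03      ] [0.49923476 0.23493002 0.20211843]
```

```bash
python3 -m jog '0.45 -10 -43 0 10.5; 0.45 -10 -44 0 10.5; 0.45 -10 -44 0 10.5; 0.45 -10 -44 0 10.5; 0.45 -10 -44 0 10.5' | sed -n '2,4p'
python3 -m jog '0.45 -10 -44 0 10.5; 0.45 0 0 0 0; 0.45 0 0 0 0' | sed -n '2,4p'
python3 - <<'E'
from h import *
print(r.sense()["joints"]); c=r.capture("scene");a=crop(c,270,190,80,80,5,"g8.png")
E
```

```text
tcp_pos: [0.4474, 0.0138, 0.1987]
ee_rot: [[0.303, 0.953, -0.003], [0.953, -0.303, -0.001], [-0.002, -0.002, -1.0]]
wrist_force: [1.1, 0.4, 0.2]
tcp_pos: [0.4385, -0.0286, 0.1992]
ee_rot: [[0.132, 0.991, -0.001], [0.991, -0.132, -0.0], [-0.0, -0.001, -1.0]]
wrist_force: [0.9, 0.3, 0.2]
[ 1.75825891e+01  5.39754855e+00 -2.68836748e+01 -8.63778577e-03
 -5.77883869e+01  1.54830219e+02]
```

View pics/g8.png

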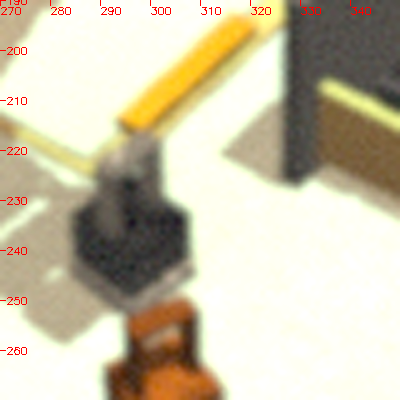

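load3 has not moved; it is only in the arm's shadow at (296,235). Descending.

```bash
python3 -m jog '0.45 0 0 -50 0; 0.45 0 0 -45 0; 0.45 0 0 -30 0; 0.45 0 0 -14 0; 0.45 0 0 -5 0' | sed -n '2p;4p'
python3 -m jog '0.45 0 0 0 0; 0.05 0 0 0 0; 0.05 0 0 0 0; 0.05 0 0 0 0;0.05 0 0 0 0' | sed -n '2p;4,6p'
python3 -m jog '0.05 0 0 5 0; 0.05 0 0 15 0; 0.05 0 0 30 0; 0.05 0 0 50 0; 0.05 0 0 46 0' | sed -n '2p;4,6p'
```

```text
tcp_pos: [0.4385, -0.0278, 0.0547]
wrist_force: [0.6, -0.6, 0.4]
tcp_pos: [0.4387, -0.0287, 0.0561]
wrist_force: [-0.2, -0.9, 2.4]
gripper_width: 0.11
gripper_force: 29.8
tcp_pos: [0.4383, -0.0286, 0.2033]
wrist_force: [1.1, 0.8, -2.5]
gripper_width: 0.108
gripper_force: 30.2
```

```bash
python3 -m jog '0.05 10 24 0 -10; 0.05 10 24 0 -10; 0.05 10 24 0 -10; 0.05 10 24 0 -10; 0.05 10 24 0 -10' | sed -n '2,4p'
python3 -m jog '0.05 8 24 0 -10; 0.05 4 24 0 -10; 0.05 0 22 0 -10.4; 0.05 0 0 0 -1; 0.05 0 0 0 0' | sed -n '2,4p'
python3 -m jog '0.05 0 0 -40 0; 0.05 0 0 -40 0; 0.05 0 0 -30 0; 0.05 0 0 -10 0; 0.05 0 0 -5 0' | sed -n '2p;4p'
python3 -m jog '0.05 0 0 -2 0; 0.05 0 0 0 0; 0.05 0 0 -1 0; 0.05 0 0 0 0' | sed -n '2p;4p'
```

```text
tcp_pos: [0.4885, 0.0921, 0.2016]
ee_rot: [[0.847, 0.532, -0.001], [0.532, -0.847, -0.0], [-0.001, -0.001, -1.0]]
wrist_force: [-0.2, 0.0, -2.0]
tcp_pos: [0.5002, 0.1609, 0.2015]
ee_rot: [[1.0, 0.021, -0.001], [0.021, -1.0, -0.001], [-0.001, 0.0, -1.0]]
wrist_force: [-0.9, 0.2, -1.9]
tcp_pos: [0.5012, 0.1612, 0.0771]
wrist_force: [-0.8, 0.2, -2.0]
tcp_pos: [0.5011, 0.1617, 0.0743]
wrist_force: [-0.5, -0.0, -1.0]
```

```bash
python3 -m jog '0.28 0 0 0 0; 0.28 0 0 0 0; 0.28 0 0 10 0; 0.28 0 0 57 0; 0.28 0 0 60 0' | sed -n '2p;4,5p'
python3 -m jog '0 -20 -50 0 0; 0 -30 -50 0 0; 0 -30 -50 0 0; 0 -30 -50 0 0; 0 0 0 0 0' | sed -n '2p;4,5p'
python3 - <<'E'
from h import *
c=r.capture("scene");t=r.capture("top");W=np.zeros((600,800,3),np.uint8)
W[:330,:480]=crop(t,130,165,160,110,3,"x.png"); W[330:,:480]=crop(c,330,130,160,90,3,"x.png"); W[:150,480:]=crop(t,100,295,160,75,2,"x.png")
W[150:550,480:]=cv2.resize(c["pixels"][100:400,130:370,::-1],(320,400))
cv2.imwrite("pics/g9.png",W)
for p in((135,257),(283.5,257.5),(210,259)): print(cast(t,p,.119))
# column profile of panel top, front edge
g=cv2.cvtColor(t["pixels"],cv2.COLOR_RGB2GRAY); print(g[250:275,170],g[250:275,250])
E
```

```text
tcp_pos: [0.5005, 0.1611, 0.2027]
wrist_force: [-0.3, 1.4, 0.0]
gripper_width: 0.282
tcp_pos: [0.3885, -0.0409, 0.2017]
wrist_force: [1.4, 0.4, 0.1]
gripper_width: 0.002
[0.46326116 0.34334845 0.119     ]
[0.46525927 0.05713776 0.119     ]
[0.46103466 0.19723324 0.119     ]
[ 34  68  94 111 112 110 111 119 122 120 124 122  85  19  29  32  31  25
  75 113 122 122 119 116 114] [180 179 178 178 178 177 158 110 125 124 125 122  92  16  29  32  32  25
  60 111 121 119 121 118 117]
```

View pics/g9.png

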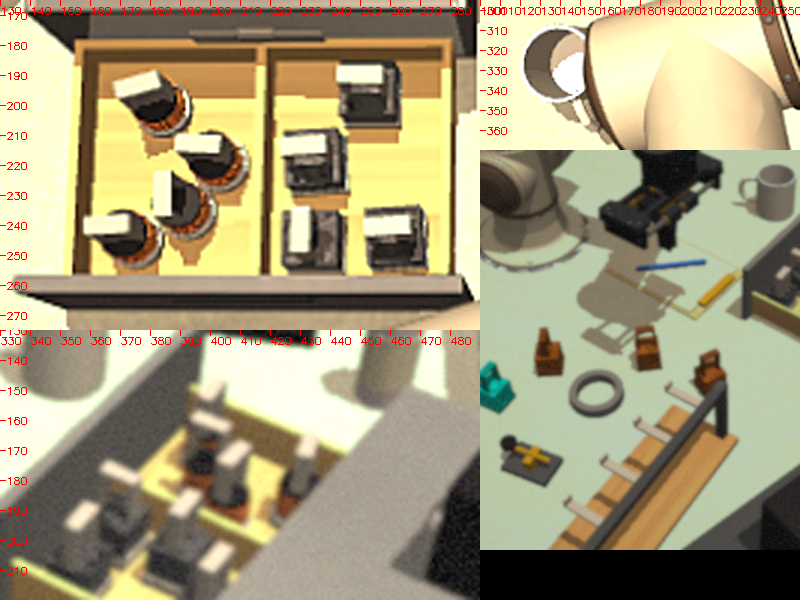

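Eight parts stand upright: four coils in the left bay and four loads in the right. coil3 has shifted to (187,235), apparently the announced knock, but it is still upright in its own bay. The hooks are empty and the mug, tape and key are in place. Closing the drawer with shut fingers.

```bash
python3 -m jog '0 2 50 0 0; 0 2 50 0 0; 0 2 50 0 0; 0 0 50 0 0; 0 0 39 0 0' | sed -n '2p'
python3 -m jog '0 0 0 -40 0; 0 0 0 -40 0; 0 0 0 -30 0; 0 0 0 -7 0; 0 0 0 0 0' | sed -n '2p;4p'
python3 -m jog '0 10 0 0 0; 0 10 0 0 0; 0 6 0 0 0; 0 4 0 0 0; 0 4 0 0 0' | sed -n '2p;4p'
python3 -m jog '0 4 0 0 0; 0 4 0 0 0; 0 4 0 0 0; 0 4 0 0 0; 0 4 0 0 0' | sed -n '2p;4p'
```

```text
tcp_pos: [0.397, 0.204, 0.2011]
tcp_pos: [0.3972, 0.2015, 0.0841]
wrist_force: [1.1, 0.2, 1.0]
tcp_pos: [0.431, 0.2002, 0.0838]
wrist_force: [0.2, 0.2, 0.3]
tcp_pos: [0.4507, 0.2003, 0.0837]
wrist_force: [-1.5, 0.5, 0.8]
```

```bash
for i in 1; do python3 -m jog '0 5 0 0 0; 0 5 0 0 0; 0 5 0 0 0; 0 5 0 0 0; 0 5 0 0 0' | sed -n '2p;4p'; done
python3 -m jog '0 5 0 0 0; 0 5 0 0 0; 0 5 0 0 0; 0 5 0 0 0; 0 5 0 0 0' | sed -n '2p;4p'
python3 -m jog '0 5 0 0 0; 0 5 0 0 0; 0 5 0 0 0; 0 5 0 0 0; 0 5 0 0 0' | sed -n '2p;4p'
python3 -m jog '0 5 0 0 0; 0 5 0 0 0; 0 5 0 0 0; 0 5 0 0 0; 0 5 0 0 0' | sed -n '2p;4p'
python3 -m jog '0 5 0 0 0; 0 5 0 0 0; 0 5 0 0 0; 0 4 0 0 0; 0 3 0 0 0' | sed -n '2p;4p'
python3 - <<'E'
from h import *
c=r.capture("scene");t=r.capture("top")
cv2.imwrite("pics/h1.png",c["pixels"][:,:,::-1]);cv2.imwrite("pics/h2.png",t["pixels"][:,:,::-1])
g=cv2.cvtColor(t["pixels"],cv2.COLOR_RGB2GRAY); print(g[180:225,270])
E
```

```text
tcp_pos: [0.4761, 0.2004, 0.0838]
wrist_force: [-1.1, 1.6, 0.1]
tcp_pos: [0.5011, 0.2004, 0.0838]
wrist_force: [-1.5, 1.0, -0.2]
tcp_pos: [0.5261, 0.2004, 0.0839]
wrist_force: [-1.6, 1.6, -0.3]
tcp_pos: [0.5511, 0.2004, 0.0838]
wrist_force: [-1.0, 1.5, 0.1]
tcp_pos: [0.573, 0.2004, 0.0838]
wrist_force: [-1.3, 0.9, 0.2]
[ 32  31  27  26  30  28  27  41  75  27  88 127 122 124 127  93  17  28
  31  29  29  30  30  31  32  30  29  38  85 120 117 114 111 115 121 121
 115 112 113 118 122 120 113 109 114]
```

```bash
python3 -m jog '0 3 0 0 0; 0 3 0 0 0; 0 3 0 0 0; 0 3 0 0 0; 0 3 0 0 0' | sed -n '2p;4p'
python3 -m jog '0 2 0 0 0; 0 2 0 0 0; 0 2 0 0 0' | sed -n '2p;4p'
python3 -m jog '0 2 0 0 0; 0 2 0 0 0; 0 2 0 0 0' | sed -n '2p;4p'
python3 - <<'E'
from h import *
t=r.capture("top");g=cv2.cvtColor(t["pixels"],cv2.COLOR_RGB2GRAY); print(g[180:212,270]); print(cast(t,(270,195.3),.119),cast(t,(270,262.5),.119))
E
```

```text
tcp_pos: [0.588, 0.2004, 0.0839]
wrist_force: [-1.9, 0.0, 1.4]
tcp_pos: [0.5938, 0.2005, 0.0838]
wrist_force: [-1.2, 0.4, 0.9]
tcp_pos: [0.5999, 0.2005, 0.0838]
wrist_force: [-1.4, 0.9, 0.8]
[124 127  88  18  28  30  31  29  30  30  31  30  29  28  27  33  76 117
 113 113 113 116 116 111 109 113 113 115 115 113 114 111]
[0.58600728 0.08566786 0.119     ] [0.45549405 0.0825554  0.119     ]
```

```bash
python3 -m jog '0 1 0 0 0; 0 1 0 0 0; 0 1 0 0 0' | sed -n '2p;4p'
python3 -m jog '0 1 0 0 0; 0 1 0 0 0; 0 1 0 0 0' | sed -n '2p;4p'
python3 -m jog '0 1 0 0 0; 0 1 0 0 0; 0 1 0 0 0' | sed -n '2p;4p'
python3 -m jog '0 1 0 0 0; 0 1 0 0 0; 0 1 0 0 0' | sed -n '2p;4p'
```

```text
tcp_pos: [0.6027, 0.2004, 0.0838]
wrist_force: [-0.9, 1.4, 0.2]
tcp_pos: [0.6042, 0.2004, 0.0838]
wrist_force: [-8.4, 2.7, 4.6]
tcp_pos: [0.6077, 0.2005, 0.0838]
wrist_force: [-3.9, 1.1, 1.8]
tcp_pos: [0.6124, 0.2004, 0.0838]
wrist_force: [-1.2, -0.3, -0.2]
```

```bash
python3 -m jog '0 1 0 0 0; 0 1 0 0 0; 0 0 0 0 0' | sed -n '2p;4p'
python3 -m jog '0 1 0 0 0; 0 1 0 0 0; 0 0 0 0 0' | sed -n '2p;4p'
python3 - <<'E'
from h import *
t=r.capture("top");g=cv2.cvtColor(t["pixels"],cv2.COLOR_RGB2GRAY); print(g[165:200,270])
E
```

```text
tcp_pos: [0.6141, 0.2003, 0.0839]
wrist_force: [-0.6, -0.3, -0.2]
tcp_pos: [0.6156, 0.2004, 0.0838]
wrist_force: [-0.2, 0.2, 0.6]
[133 137 111  16  41  59 128 124 129  91  16  27  30  30  27  30  32  31
  31  29  30  30  26  38  95 111 109 109 110 113 115 109 109 111 110]
```

```bash
python3 -m jog '0 1 0 0 0; 0 1 0 0 0; 0 0 0 0 0' | sed -n '2p;4p'
python3 -m jog '0 1 0 0 0; 0 0 0 0 0' | sed -n '2p;4p'
python3 -m jog '0 1 0 0 0; 0 0 0 0 0' | sed -n '2p;4p'
```

```text
tcp_pos: [0.6156, 0.2003, 0.0838]
wrist_force: [-6.7, 2.0, 4.3]
tcp_pos: [0.6156, 0.2003, 0.0838]
wrist_force: [-10.7, 2.6, 6.3]
tcp_pos: [0.6156, 0.2003, 0.0838]
wrist_force: [-13.4, 2.7, 9.0]
```

It meets the stop firmly at TCP x 0.6156. Backing off and checking.

```bash
python3 -m jog '0 -8 0 0 0; 0 -20 0 0 0; 0 -40 0 0 0; 0 -40 0 0 0; 0 -10 0 50 0' | sed -n '2p;4p'
python3 -m jog '0 -10 -40 40 0; 0 -10 -50 0 0; 0 -10 -50 0 0; 0 -10 -50 0 0; 0 0 0 0 0' | sed -n '1,2p'
python3 - <<'E'
from h import *
t=r.capture("top");c=r.capture("scene");g=cv2.cvtColor(t["pixels"],cv2.COLOR_RGB2GRAY); print(g[165:180,270],cast(t,(270,174.3),.119),cast(t,(160,174.3),.119))
a=cv2.imread("pics/top0.png").astype(int);d=np.abs(a-t["pixels"][:,:,::-1]).max(2)
for n,(x,y) in dict(mug=(145,327),tape=(418,308),key=(488,302)).items(): print(n,(d[y-25:y+25,x-25:x+25]>40).mean())
a=cv2.imread("pics/scene0.png").astype(int);d=np.abs(a-c["pixels"][:,:,::-1]).max(2)
for n,(x,y) in dict(mug=(350,132),tape=(217,281),key=(168,332)).items(): print(n,(d[y-22:y+22,x-22:x+22]>40).mean())
E
```

```text
tcp_pos: [0.497, 0.1981, 0.1304]
wrist_force: [1.2, 0.2, 1.8]
time_s: 53.38
tcp_pos: [0.461, 0.0079, 0.1741]
[132 140 113  17  43  58 130 125 130  92  15  28  29  31  31] [0.62800357 0.08674183 0.119     ] [0.62732645 0.30394576 0.119     ]
mug 0.2432
tape 0.0
key 0.0
mug 0.4643595041322314
tape 0.0
key 0.0
```

```bash
python3 -m jog '0 0 -50 10 0; 0 0 -50 10 0; 0 0 -50 10 0; 0 0 -50 0 0; 0 0 -50 0 0' | sed -n '1,2p'
python3 -m jog '0 0 -50 0 0; 0 0 0 0 0; 0 0 0 0 0'|sed -n '2p'
python3 - <<'E'
from h import *
t=r.capture("top");c=r.capture("scene")
for n,i,(x,y),w in(("top0",t,(145,327),32),("scene0",c,(348,132),26)):
    a=cv2.imread(f"pics/{n}.png")[:,:,::-1]; b=i["pixels"]; a=a[y-w:y+w,x-w:x+w];b=b[y-w:y+w,x-w:x+w]
    d=np.abs(a.astype(int)-b).max(2); print(n,(d>40).mean(),cv2.phaseCorrelate(np.float32(a.mean(2)),np.float32(b.mean(2))))
    for q in(a,b):
        m=cv2.inRange(cv2.cvtColor(np.ascontiguousarray(q),cv2.COLOR_RGB2HSV),(0,0,0),(180,22,255)); M=cv2.moments(m,True); print(M["m00"],M["m10"]/M["m00"],M["m01"]/M["m00"])
g=cv2.cvtColor(t["pixels"],cv2.COLOR_RGB2GRAY);print(g[165:180,270],g[165:180,170])
E
```

```text
time_s: 54.1
tcp_pos: [0.4631, -0.2404, 0.2041]
tcp_pos: [0.4623, -0.2889, 0.2035]
top0 0.0 ((-0.005596156039430866, 0.00027047417477632507), 0.9974397072510328)
489.0 30.740286298568506 33.86503067484663
488.0 30.7827868852459 34.010245901639344
scene0 0.04031065088757396 ((-0.012730131559393953, -0.1578284703253523), 0.7049256306453333)
141.0 29.609929078014183 16.28368794326241
138.0 28.456521739130434 14.478260869565217
[126 133 108  15  41  56 125 120 124  87  14  28  30  29  29] [110 112 106  63  49  61  94 116 115 108  64  19  27  31  29]
```

The mug has not moved; the earlier difference was the arm in front of it. The drawer is holding at the stop and nothing touches the robot.

```bash
python3 -c "
from station import r
print(r.finish_job())"
```

```text
the job is handed in; nothing more can be done
None
```

The job is handed in: all six parts were stood upright and sorted by kind in the bays (last seen just before closing), and the drawer was pushed gently to its stop past the catch. The mug, tape and Morse key are unmoved, at about 54 s of the 210 s allowed.

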